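Set the air feed valve on the home-care table

TASK

The tall brown bottle stands in the way of the feed valve's lever: stand it upright in the middle of the white mat, wholly on it. Also shut the bleed valve (the one with the finned silencer) fully, against its stop, and only when both are done open the feed valve (the one with the round gauge) until its lever lies centred over the black tab on its index plate. Leave the other things on the table where they are, and do not knock over any bottle.

Things in the scene. Friction and masses are not known exactly. Their poses are not given: they have to be found in the camera images.
- feed: feed valve: fixed quarter-turn valve on a 90 x 90 x 8 mm dark foot plate; its pipe (axis 36 mm up) runs along own y from -78 to +78 mm, all below 58 mm. Origin: on the table, on the lever's turning axis; z up; at yaw 0 own x points away from the robot. Aluminium index plate, radius 50 mm, top 64 mm up, under the lever; face-up round gauge, radius 32 mm, top 106 mm up, at own x = +68 mm.
- feed_lever (a joint): feed lever angle (rad), about the vertical axis through feed's origin. 0 = shut, at its stop: lever along the valve's own -x. 1.571 = fully open. As q grows the lever swings towards own +y (clockwise from above) and points along (-cos q, +sin q) in the valve's own x, y. Friction of about 0.35 N m (4 N at 90 mm) holds it where left; it can be pushed sideways.
- feed_lever_end (a point): middle of the feed lever's outer end, 120 mm from its axis, 85 mm up; own x runs along the lever towards the axis. The lever is a level bar; its grey sleeve, 18 mm wide and 14 mm thick (78 to 92 mm up), runs from 48 to 120 mm from the axis.
- bleed_lever_end (a point): middle of the bleed lever's outer end, 120 mm from its axis, 85 mm up; own x runs along the lever towards the axis. The lever is a level bar; its grey sleeve, 18 mm wide and 14 mm thick (78 to 92 mm up), runs from 48 to 120 mm from the axis.
- tab: black index tab fixed on the feed valve's plate: 24 to 56 mm from the axis, 24 mm wide (3 mm shows on either side of the centred lever), top 69 mm up. Origin: same point as feed; the tab lies along its own -x. The lever is centred on it at lever angle q = (yaw of feed) - (yaw of tab), drawn between 0.7 and 1.15.
- bleed: bleed valve: fixed quarter-turn valve on a 90 x 90 x 8 mm dark foot plate; its pipe (axis 36 mm up) runs along own y from -78 to +78 mm, all below 58 mm. Origin: on the table, on the lever's turning axis; z up; at yaw 0 own x points away from the robot. No index plate or gauge; a finned steel silencer, radius 21 mm, top 106 mm up, stands at y = +58 mm on its pipe.
- bleed_lever (a joint): bleed lever angle (rad), about the vertical axis through bleed's origin. 0 = shut, at its stop: lever along the valve's own -x. 1.571 = fully open. As q grows the lever swings towards own -y (anticlockwise from above) and points along (-cos q, -sin q) in the valve's own x, y. Friction of about 0.35 N m (4 N at 90 mm) holds it where left; it can be pushed sideways.
- mat: flat white plastic mat, 130 x 130 x 3 mm, fixed. Origin: centre of its underside.
- tall_bottle: the tall brown bottle, 130 mm high, body 50 mm across up to 85 mm, black round cap 34 mm across from 104 to 130 mm up; 0.15 to 0.3 kg. Origin: centre of its underside, z up.
- small_bottle_a: bystander: small brown bottle, 38 mm across, 85 mm high, standing beside the feed valve on the side away from the lever's swing. Origin: centre of its underside.
- small_bottle_b: bystander: the same small bottle, beside the bleed valve on the side away from its lever's swing.
- carton: bystander: white carton with a blue band, 60 x 80 x 110 mm with an open flap on top, between and behind the valves. Origin: centre of its underside.
- pill_box: bystander: flat white pill organiser, 60 x 160 x 25 mm, at the near left. Origin: centre of its underside.
- mug: bystander: white mug, 80 mm across, 95 mm high, behind the valves. Origin: centre of its underside.
- dish: bystander: round steel dish, 130 mm across, 40 mm high, at the near right. Origin: centre of its underside.
Things that resemble listed ones, but are neither listed nor needed, are in the scene too. Leave any yellow look-alike of the tall_bottle alone.

How it is judged (in metres and radians):
On the way, in this order (a step that is already met when the one before it is completed fails the run):
1. the tall bottle stands on the mat, let go, and the bleed valve is shut (horizontal distance between tall_bottle and mat below 0.042 m and height (world z) of tall_bottle below 0.008 m and angle between tall_bottle's own z axis and vertical below 0.1 rad and linear speed of tall_bottle below 0.03 m/s and contact force between the fingers and tall_bottle below 0.2 N and value of joint bleed_lever below 0.07 rad), for 0.2 s.
2. the feed lever lies over the tab (angle between the x axis of feed_lever_end and the x axis of tab, either way round below 0.07 rad and velocity of joint feed_lever between -0.05 and 0.05 rad/s), for 0.2 s.
At the end, for the whole second after the job is handed in: The tall bottle stands upright and still on the mat, its centre within 42 mm of the mat's centre, let go; the bleed lever is within 0.07 rad (4 degrees) of shut; the feed lever is at rest within 0.07 rad (4 degrees) of the tab's direction (all of step 1 and all of step 2); the robot touches nothing.
It fails at once if a brown bottle is tipped by more than 0.6 rad (about 35 degrees) (angle between any of tall_bottle, small_bottle_a, small_bottle_b's own z axis and vertical above 0.6 rad).
It fails at once if one of the other things on the table is moved by more than 30 mm (distance of any of small_bottle_a, small_bottle_b, carton, pill_box, mug, dish from where it was at the start of the episode above 0.03 m).
It fails at once if the feed valve is opened beyond 0.4 rad while the bleed valve is not shut (above 0.12 rad) (value of joint feed_lever above 0.4 rad and value of joint bleed_lever above 0.12 rad).
It also fails if it takes over 64 s, if anything falls off the work surface, if the arm or the gripper's body presses on something with over 40 N, if the wrist force passes 120 N, or if a joint passes its speed limit or range.

ROBOT

A 7-joint arm with a two-finger parallel gripper is mounted at the origin on the work surface. World frame = base frame: x ahead of the robot, y to its left, z up, the work surface at z = 0. Lengths are in mm, angles in rad, forces in N, time in s.
With the tool pointing down it reaches from about 400 to 875 mm from the base axis. Payload 6.5 kg.
Tool frame: the origin (TCP) lies at the very end of the fingers, on their centre line; the grasp point (between the pads) lies 19 mm behind it (bot.grasp_offset is the distance from the TCP to the grasp point, in mm); z points along the fingers, y is the direction in which the jaws open and shut (so a half turn about z gives the same grasp; the last joint's range is limited). The gripper opens to 88 mm and grips with 3 to 60 N. Pads are 18 mm wide; open, the fingers measure 123 mm over their backs; the gripper's body (75 mm by 187 mm) begins 45 mm behind the grasp point.
Start: joints at [-1.256, 0.536, -0.004, 1.538, 0.003, 1.067, -0.071], TCP at [241.576, 603.433, 238.716] pointing down, gripper open.
Joint ranges: [-2.7, 2.7], [-0.37, 2.16], [-1.27, 1.26], [0.24, 2.4], [-1.31, 4.45], [0.19, 1.91], [-2.76, 2.76]. Speed limits (rad/s): [2.39, 2.39, 3.14, 3.14, 3.14, 3.14, 3.14].

INTERFACE

Orientations are given as a unit quaternion [x, y, z, w].
In Python, from rig import bot, optics, job, models gives the robot as it stands.
- The arm moves only by the tool play_rows, never from a script. Its argument "targets" is a list of rows, each an object of numbers: "wx", "wy", "wz": the turn, a rotation vector about the world's x, y, z normalised to -1 to 1, where 1 is 8 degrees; "x", "y", "z": the shift along the world's x, y, z normalised to -1 to 1, where 1 is 30 mm; "claw": the opening, from -1 (shut) to 1 (fully open), so that 0 is half open. A call has 1 to 20 rows; each row shifts and turns the commanded pose from where the row before left it; what a row does not reach is not made up. A row lasts 1/8 s, in which the tool goes at most 62.5 mm and 10.7 degrees, less where a joint would pass 70% of its speed; a pose out of reach is approached as far as the arm can. A call with a number of a shift or a turn outside -1 to 1 is refused whole. A call with a gripper value outside its range is refused whole. The fingers move at their own pace and stop on an object; "force" is the grip in N (left out, the last holds). Time passes only in rows, so rows that do not move let the fingers close. It gives the time, the measured TCP pose, the force and the opening at its end, in the units of the state.
- bot.sense(): the state, without advancing time (a new reading comes with each control period).
- optics.camera(name): name is "side" or "top" or "wrist"; returns (picture, depth): 400x640x3 uint8, red, green, blue; 400x640 float32, mm along the optical axis (not along the pixel's ray), 0 where there is no reading.
- optics.camera_model(name): a dict with "intrinsics" (3x3 intrinsics, pixels), "k1" (the pictures are not rectified: a ray, as slopes to the right and down, at radius r is drawn at 1 + k1 r^2 times it, then the intrinsics apply), "view" (4x4, takes a point from world to camera coordinates). Camera axes: x right, y down, z forward; pixel columns grow to the right and rows downward; lengths in mm; the calibration is good to about 2 mm. A picture is of the moment at which its call begins: read the wrist's pose just before it. camera_model takes no time and is no camera call; for the wrist camera it gives the pose at the moment of the call.
- job.finish_job(): hands the job in, once; it reports no verdict.
Trained networks look in the newest picture that a camera, given by its name, has taken for a name from the list of things; names that differ only in an ending like _2 or _b are one class to them, and where a whole thing is asked for, a point or a joint stands for the part that bears it (a point fixed in the world has none). Each returns a list of dicts, best first, with "confidence" (0 to 1); they miss things now and then, are a little off and sometimes report something else, mostly with a low value. They report only what shows in the picture. A call takes as long as a camera call. They do not tell look-alikes from the thing itself.
- models.outline_of(camera, target): "mask" (400x640 bool, what is visible of it) and "point" ([column, row] in pixels, amid what is visible of it).
The state is a dict: "t": time; "joint_pos": joint angles; "qd": joint speeds; "tau": joint torques, N m; "tcp_pos": TCP position; "tcp_rot": TCP orientation; "ft_force": force on the tool from outside, world axes, zero at the start; "wrist_torque": the same for the moment, N m; "gripper_width": finger opening in mm.
Only numpy, scipy, OpenCV 4.12 (cv2) and the standard library are available. Lean on these libraries where they do the work, as an engineer would, in place of code of your own. Each camera call takes 0.05 s, during which the arm holds its last target.

## Working session

There is one attempt and no reset: what is moved stays moved. The work goes in short steps, Python scripts to look and compute and a tool call to move; the robot and the scene stay as the last step left them, time stands still between calls to the robot, and variables do not carry over. Pictures are saved under pics/ and viewed, and the job is handed in when it is done.

Besides the shell and the picture viewer there is one more tool, called after "Request:" by a JSON object that holds its "op" and its "data". play_rows: Moves the arm, as the interface text tells. Its arguments: {"type":"object","properties":{"targets":{"type":"array"},"force":{"type":"number"}},"required":["targets"]}

```bash
ls; mkdir -p pics
python3 - <<'E'
from rig import bot,optics
import cv2
print(bot.sense())
for n in ['side','top','wrist']:
    p,d=optics.camera(n); cv2.imwrite(f'pics/{n}0.png',p[:,:,::-1])
    m=optics.camera_model(n);print(n,m)
E
```

```text
pics
{'t': 0.0, 'joint_pos': array([-1.25622782,  0.53717566, -0.00441405,  1.53885963,  0.00259548,
        1.06729177, -0.07120648]), 'qd': array([-0.00086171, -0.00041234, -0.00039296,  0.00010331, -0.00088946,
        0.00041357,  0.00102653]), 'tau': array([ 8.19824509e-04, -5.70979071e+01,  9.91305113e-01, -2.51596677e+01,
       -5.61623240e-02,  1.79563905e-02,  1.48248200e-04]), 'tcp_pos': array([241.36356918, 602.86778891, 237.83841891]), 'tcp_rot': array([ 1.89215467e-01,  9.81935212e-01, -8.58966026e-04, -9.65470432e-05]), 'ft_force': array([-0.39727484, -0.51032631, -0.51386321]), 'wrist_torque': array([0.05905272, 0.01336263, 0.04330947]), 'gripper_width': 88.26181752756132}
side {'intrinsics': array([[463.7222203 ,   0.        , 311.34296758],
       [  0.        , 463.7222203 , 202.70674548],
       [  0.        ,   0.        ,   1.        ]]), 'k1': 0.013875873357932956, 'view': array([[ 6.63964334e-01, -7.47545251e-01, -1.80958981e-02,
        -3.71800972e+02],
       [-5.61796515e-01, -4.82720404e-01, -6.71837545e-01,
         3.51313001e+02],
       [ 4.93493707e-
[... 557 characters left out ...]
8.23351970e-03, -9.86491571e-01,
         9.07390197e+02],
       [ 0.00000000e+00,  0.00000000e+00,  0.00000000e+00,
         1.00000000e+00]])}
wrist {'intrinsics': array([[283.80621067,   0.        , 319.33578924],
       [  0.        , 283.80621067, 201.38398031],
       [  0.        ,   0.        ,   1.        ]]), 'k1': -0.032539168934950555, 'view': array([[ 3.71485283e-01,  9.28438354e-01, -9.52082809e-04,
        -6.50309194e+02],
       [ 8.83699496e-01, -3.53269579e-01,  3.07043652e-01,
        -4.27250238e+01],
       [ 2.84734761e-01, -1.14903553e-01, -9.51694956e-01,
         3.89286359e+02],
       [ 0.00000000e+00,  0.00000000e+00,  0.00000000e+00,
         1.00000000e+00]])}
```

View pics/top0.png

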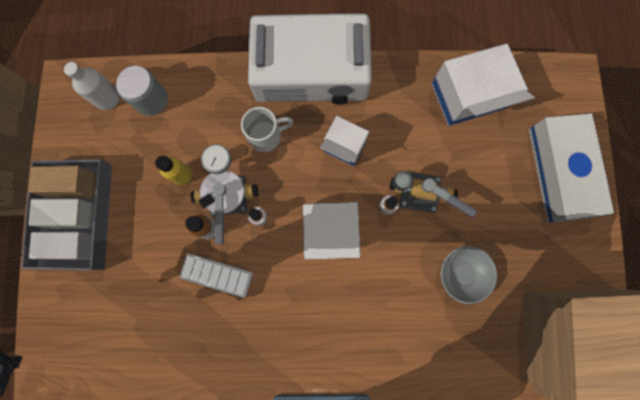

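View pics/side0.png

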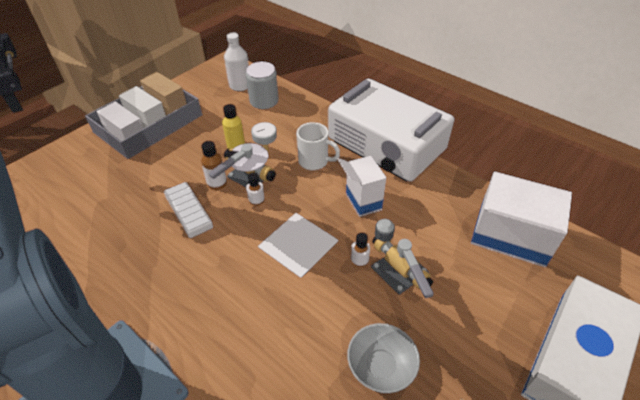

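Create h.py:
```python
import numpy as np, cv2
from rig import bot,optics,job,models
def und(cam,uv):
    K=np.array(cam['intrinsics']);k=cam['k1']
    uv=np.atleast_2d(np.array(uv,float))
    d=np.stack([(uv[:,0]-K[0,2])/K[0,0],(uv[:,1]-K[1,2])/K[1,1]],1)
    s=d.copy()
    for _ in range(20): s=d/(1+k*(s**2).sum(1,keepdims=True))
    return s
def at_z(cam,uv,z):
    s=und(cam,uv);V=np.array(cam['view']);R=V[:3,:3];c=-R.T@V[:3,3]
    r=np.c_[s,np.ones(len(s))]@R
    return c+r*((z-c[2])/r[:,2])[:,None]
def cloud(cam,depth):
    v,u=np.mgrid[:depth.shape[0],:depth.shape[1]]
    s=und(cam,np.c_[u.ravel(),v.ravel()])
    P=np.c_[s,np.ones(len(s))]*depth.ravel()[:,None]
    V=np.array(cam['view']);W=(P-V[:3,3])@V[:3,:3]
    W[depth.ravel()<=0]=np.nan
    return W.reshape(depth.shape+(3,))
def proj(cam,P):
    V=np.array(cam['view']);K=np.array(cam['intrinsics']);P=np.atleast_2d(P)
    c=P@V[:3,:3].T+V[:3,3];s=c[:,:2]/c[:,2:];s=s*(1+cam['k1']*(s**2).sum(1,keepdims=True))
    return s@K[:2,:2].T+K[:2,2]
```

```text
(no output)
```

Candidates for the tall brown bottle: brown with a black cap at top (195,224) and side (211,163); yellow look-alike at top (172,168) and side (232,128); small brown bottles at top (257,215) and (390,204), beside the valves. My choice is the one at (195,224). I'll check it in a crop and measure everything.

Run:
```python
from h import *
out=[]
for n in ['top','side']:
    p,d=optics.camera(n);m=optics.camera_model(n);W=cloud(m,d);np.savez(f'{n}.npz',p=p,d=d,W=W)
    for t in ['tall_bottle','feed_lever','bleed_lever','feed','bleed','tab','mat','small_bottle_a']:
        if n=='side' and t in('feed','bleed'):continue
        for o in models.outline_of(n,t)[:3]:
            k=o['mask'];q=W[k];q=q[np.isfinite(q).all(1)]
            if len(q)==0: print(n,t,o['confidence'],o['point'],'nodepth');continue
            print(n,t,round(o['confidence'],2),np.round(o['point']),k.sum(),'med',np.round(np.median(q,0)),'lo',np.round(np.percentile(q,3,axis=0)),'hi',np.round(np.percentile(q,97,axis=0)))
            np.save(f'm_{n}_{t}_{int(o["point"][0])}.npy',k)
    if n=='top':a=cv2.resize(p[140:290,150:290],None,fx=5,fy=5,interpolation=2)[:600]
    else:a=cv2.resize(p[90:220,160:310],None,fx=5,fy=4.6,interpolation=2)
    cv2.imwrite(f'pics/{n}c.png',a[:,:,::-1])
    if n=='top':
        cv2.imwrite('pics/topb.png',cv2.resize(p[160:230,370:490],None,fx=6,fy=6,interpolation=2)[:,:,::-1])
print(bot.sense()['t'])
```

```text
top tall_bottle 0.64 [200. 227.] 547 med [483. 254.  91.] lo [464. 240.  29.] hi [507. 276. 131.]
top tall_bottle 0.64 [174. 167.] 720 med [612. 325.  88.] lo [594. 312.  10.] hi [635. 350. 131.]
top feed_lever 0.93 [218. 213.] 560 med [515. 218.  90.] lo [452. 209.  80.] hi [572. 229.  95.]
top bleed_lever 0.68 [449. 195.] 463 med [ 541. -284.   91.] lo [ 506. -337.   86.] hi [ 579. -232.   95.]
top bleed_lever 0.15 [262. 127.] 1408 med [727. 135.  43.] lo [676.  76.   1.] hi [751. 171.  94.]
top feed 0.91 [218. 191.] 2753 med [571. 215.  64.] lo [473. 157.   6.] hi [651. 280. 105.]
top feed 0.65 [265. 127.] 1468 med [727. 134.  41.] lo [676.  75.   0.] hi [752. 171.  94.]
top bleed 0.64 [423. 193.] 2006 med [ 559. -240.   52.] lo [ 515. -326.    4.] hi [ 609. -169.  104.]
top tab 0.51 [207. 200.] 186 med [545. 255.  67.] lo [529. 239.  50.] hi [559. 276.  71.]
top mat 0.71 [329. 231.] 3077 med [479. -25.   2.] lo [418. -88.  -2.] hi [541.  36.   5.]
top small_bottle_a 0.82 [258. 214.] 232 med [508. 138.  54.] lo [495. 126.  21.] hi [527. 153.  85.]
top small_bottle_a 0.75 [391. 208
[... 270 characters left out ...]
31.]
side tall_bottle 0.26 [232. 160.] 422 med [513. 214.  91.] lo [451. 208.  80.] hi [573. 228.  96.]
side feed_lever 0.96 [234. 160.] 431 med [517. 214.  91.] lo [453. 208.  79.] hi [576. 228.  96.]
side bleed_lever 0.36 [210. 163.] 649 med [480. 250.  87.] lo [465. 239.  10.] hi [503. 270. 131.]
side tab 0.41 [231. 153.] 56 med [545. 259.  69.] lo [533. 248.  66.] hi [557. 268.  72.]
side mat 0.69 [296. 244.] 2626 med [479. -30.   3.] lo [421. -89.  -0.] hi [544.  33.   6.]
side small_bottle_a 0.72 [254. 188.] 445 med [508. 134.  46.] lo [497. 124.   2.] hi [527. 154.  86.]
side small_bottle_a 0.66 [362. 250.] 475 med [ 529. -169.   47.] lo [ 520. -180.    5.] hi [ 547. -151.   86.]
0.95
```

View pics/topc.png

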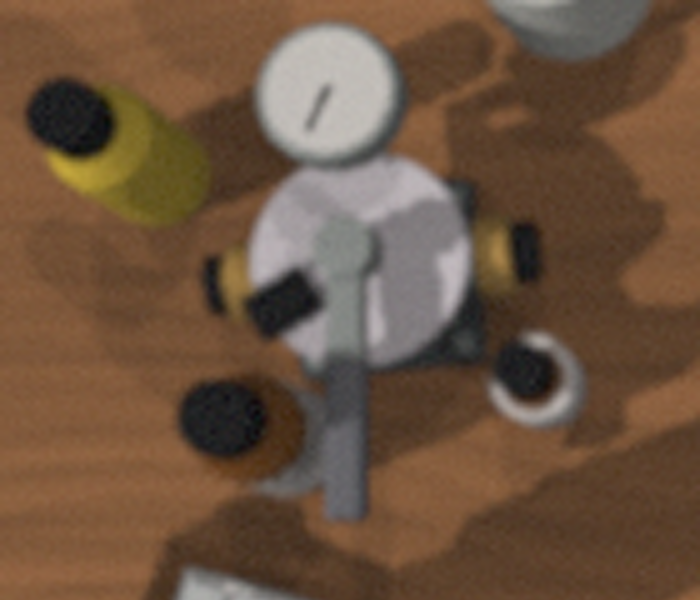

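View pics/sidec.png

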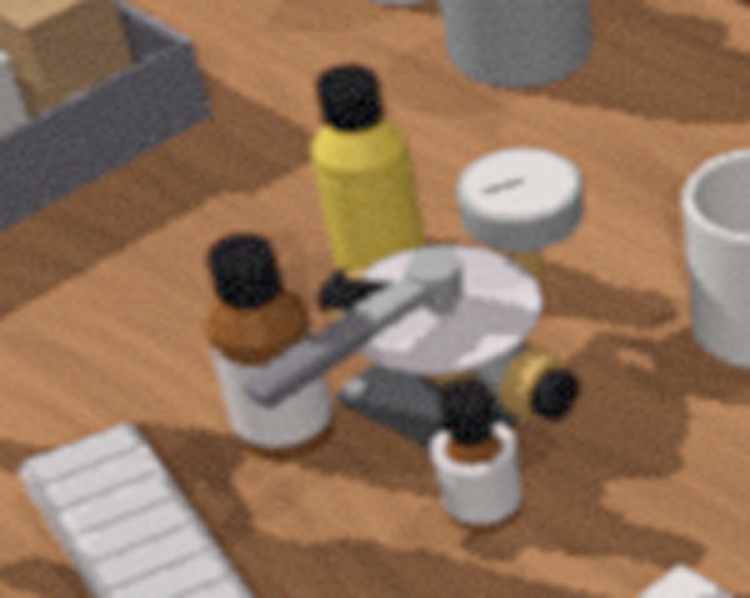

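View pics/topb.png

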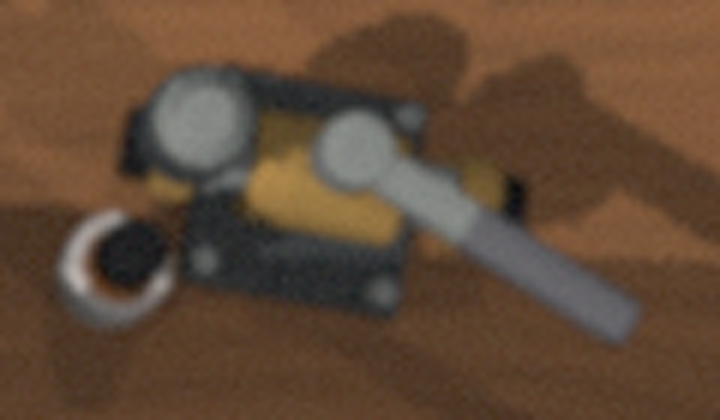

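The crops confirm it: the brown bottle with the white label, cap at top (195,223), stands left of the feed lever. Now precise geometry.

Run:
```python
from h import *
T=np.load('top.npz');S=np.load('side.npz')
def fitc(P):
    A=np.c_[2*P,np.ones(len(P))];s=np.linalg.lstsq(A,(P**2).sum(1),rcond=None)[0];return s[:2],np.sqrt(s[2]+s[0]**2+s[1]**2)
for n,Z in (('top',T),('side',S)):
    W=Z['W'];p=Z['p'].astype(int)
    def near(c,r,lo,hi):
        m=(np.hypot(W[...,0]-c[0],W[...,1]-c[1])<r)&(W[...,2]>lo)&(W[...,2]<hi);return m
    for nm,c,r,lo,hi in [('cap',(483,254),40,124,140),('gauge',(625,218),50,100,115),('sil',(575,-180),40,100,112),('smallA',(508,138),30,80,92),('smallB',(530,-160),30,80,92),('smallA body',(508,138),35,50,62),('plate',(560,218),60,60,67),('yellow',(612,325),45,124,140),('hubF',(570,218),22,90,102),('hubB',(575,-235),22,90,102)]:
        q=W[near(c,r,lo,hi)]
        if len(q)<4: print(n,nm,'none');continue
        h=cv2.minEnclosingCircle(q[:,:2].astype(np.float32))
        print(n,nm,len(q),'mean',np.round(q.mean(0),1),'circ',np.round(h[0],1),round(h[1],1))
    for nm,c in (('feed',(510,218)),('bleed',(540,-284))):
        q=W[near(c,75,78,96)]
        q=q[(q[:,2]>84)]
        m=q[:,:2].mean(0);u,s,v=np.linalg.svd(q[:,:2]-m);d=v[0];d=d if d[0]<0 else -d
        t=(q[:,:2]-m)@d
        print(n,nm,'lever',len(q),m.round(1),'dir',d.round(3),'ang',np.arctan2(-d[1],-d[0]).round(3),'end',(m+d*np.percentile(t,99)).round(1),'start',(m+d*t.min()).round(1),'w',np.ptp((q[:,:2]-m)@v[1]).round(1),q[:,2].mean().round(1))
    # tab: dark px at z 60..75
    m=near((545,255),40,60,76)&(p.sum(2)<150)
    q=W[m]; 
    if len(q)>5:
        c,ang=q[:,:2].mean(0),cv2.minAreaRect(q[:,:2].astype(np.float32))
        u,s,v=np.linalg.svd(q[:,:2]-c); print(n,'tab',len(q),q.mean(0).round(1),v[0].round(3),ang)
    # mat by color: bright grey
    m=near((480,-27),110,-6,8)&(p.min(2)>90)&(p.max(2)-p.min(2)<30)
    q=W[m][:,:2].astype(np.float32); print(n,'mat',len(q),q.mean(0).round(1),cv2.minAreaRect(q))
```

```text
top cap 179 mean [486.9 263.6 128.5] circ [486.1 264.5] 16.5
top gauge 614 mean [632.6 227.9 103.2] circ [633.6 228. ] 32.4
top sil 135 mean [ 582.5 -184.5  103.5] circ [ 581.9 -185.7] 16.2
top smallA 92 mean [511.8 143.3  83.5] circ [512.1 143.2] 12.5
top smallB 103 mean [ 536.1 -160.2   83.4] circ [ 536.5 -160.3] 12.9
top smallA body 12 mean [507.4 138.1  55.2] circ [510.9 142.6] 12.2
top plate 1028 mean [568.1 217.3  62.9] circ [562.9 224.3] 54.1
top yellow 183 mean [619.1 337.  128.4] circ [619.7 337.2] 17.0
top hubF 129 mean [564.8 220.9  93.2] circ [564.4 221.4] 14.9
top hubB 120 mean [ 571.1 -242.1   93.5] circ [ 571.5 -241.7] 14.1
top feed lever 708 [507.6 224.9] dir [-0.983  0.184] ang -0.185 end [451.9 235.3] start [577.  211.9] w 130.6 90.0
top bleed lever 508 [ 542.8 -283.2] dir [-0.551 -0.834] ang 0.987 end [ 506.1 -338.8] start [ 577.5 -230.7] w 28.2 90.6
top tab 107 [543.5 254.7  67.9] [-0.52   0.854] ((543.4923706054688, 253.968994140625), (20.444692611694336, 29.45915985107422), 29.23299789428711)
top mat 3052 [480.5 -27.1] ((481.6729431152344, -27.282325744628906), 
[... 535 characters left out ...]
4 mean [619.5 333.8 129.4] circ [619.5 336.2] 18.2
side hubF 82 mean [565.2 219.4  94.1] circ [565.6 220. ] 15.8
side hubB 136 mean [ 571.7 -243.5   94.7] circ [ 571.9 -243.3] 14.3
side feed lever 526 [506.6 221.9] dir [-0.963  0.269] ang -0.272 end [455.1 236.2] start [576.9 202.2] w 127.6 90.4
side bleed lever 580 [ 540.3 -289.7] dir [-0.55  -0.835] ang 0.988 end [ 506.3 -341.3] start [ 578.7 -231.3] w 27.0 91.4
side tab 38 [541.  259.9  68.7] [-1.    -0.023] ((540.9906616210938, 257.6517028808594), (21.725940704345703, 19.218446731567383), 27.084333419799805)
side mat 2675 [480.3 -29.9] ((485.3791809082031, -26.309600830078125), (135.6959686279297, 135.15301513671875), 1.3157899379730225)
```

Request:
{"op": "play_rows", "data": {"targets": [{"x": 0.68,"y": -0.94,"z": -0.1,"claw": 0.4},{"x": 0.68,"y": -0.94,"z": -0.1,"claw": 0.4},{"x": 0.68,"y": -0.94,"z": -0.1,"claw": 0.4},{"x": 0.68,"y": -0.94,"z": -0.1,"claw": 0.4},{"x": 0.68,"y": -0.94,"z": -0.1,"claw": 0.4},{"x": 0.68,"y": -0.94,"z": -0.1,"claw": 0.4},{"x": 0.68,"y": -0.94,"z": -0.1,"claw": 0.4},{"x": 0.68,"y": -0.94,"z": -0.1,"claw": 0.4},{"x": 0.68,"y": -0.94,"z": -0.1,"claw": 0.4},{"x": 0.68,"y": -0.94,"z": -0.1,"claw": 0.4},{"x": 0.68,"y": -0.94,"z": -0.1,"claw": 0.4},{"x": 0.68,"y": -0.94,"z": -0.1,"claw": 0.4},{"claw": 0.4},{"claw": 0.4}], "force": 20}}

```text
schema error: expected keys wx, wy, wz, x, y, z, claw
```

Run:
```python
from h import *
s=bot.sense();print(s['t'],s['tcp_pos'],s['tcp_rot'],s['gripper_width'])
m=optics.camera_model('wrist');p,d=optics.camera('wrist');W=cloud(m,d);np.savez('w1.npz',p=p,d=d,W=W)
V=m['view'];print('cam',-V[:3,:3].T@V[:3,3])
cv2.imwrite('pics/w1.png',p[:,:,::-1])
for nm,c,r,lo,hi in [('cap',(487,263),30,122,136),('gauge',(634,227),50,98,112),('hub',(565,220),20,90,102)]:
    q=W[(np.hypot(W[...,0]-c[0],W[...,1]-c[1])<r)&(W[...,2]>lo)&(W[...,2]<hi)]
    if len(q)>4:print(nm,len(q),q.mean(0),cv2.minEnclosingCircle(q[:,:2].astype(np.float32)))
```

```text
0.95 [241.61099035 603.42280371 238.72567677] [ 1.89232970e-01  9.81932218e-01 -3.60476410e-06  3.84999422e-05] 88.15713672057095
cam [168.58693878 633.65113642 383.65531583]
```

View pics/w1.png

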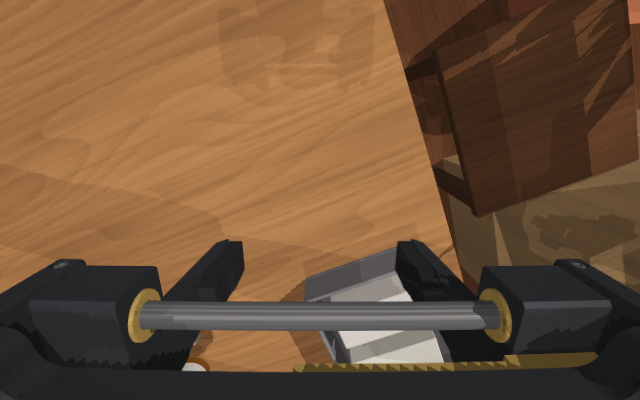

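The call was refused because every key is needed in each row. Here it is again with all of them.

Request:
{"op": "play_rows", "data": {"targets": [{"wx": 0,"wy": 0,"wz": 0,"x": 0.68,"y": -0.94,"z": -0.1,"claw": 0.4},{"wx": 0,"wy": 0,"wz": 0,"x": 0.68,"y": -0.94,"z": -0.1,"claw": 0.4},{"wx": 0,"wy": 0,"wz": 0,"x": 0.68,"y": -0.94,"z": -0.1,"claw": 0.4},{"wx": 0,"wy": 0,"wz": 0,"x": 0.68,"y": -0.94,"z": -0.1,"claw": 0.4},{"wx": 0,"wy": 0,"wz": 0,"x": 0.68,"y": -0.94,"z": -0.1,"claw": 0.4},{"wx": 0,"wy": 0,"wz": 0,"x": 0.68,"y": -0.94,"z": -0.1,"claw": 0.4},{"wx": 0,"wy": 0,"wz": 0,"x": 0.68,"y": -0.94,"z": -0.1,"claw": 0.4},{"wx": 0,"wy": 0,"wz": 0,"x": 0.68,"y": -0.94,"z": -0.1,"claw": 0.4},{"wx": 0,"wy": 0,"wz": 0,"x": 0.68,"y": -0.94,"z": -0.1,"claw": 0.4},{"wx": 0,"wy": 0,"wz": 0,"x": 0.68,"y": -0.94,"z": -0.1,"claw": 0.4},{"wx": 0,"wy": 0,"wz": 0,"x": 0.68,"y": -0.94,"z": -0.1,"claw": 0.4},{"wx": 0,"wy": 0,"wz": 0,"x": 0.68,"y": -0.94,"z": -0.1,"claw": 0.4},{"wx": 0,"wy": 0,"wz": 0,"x": 0,"y": 0,"z": 0,"claw": 0.4},{"wx": 0,"wy": 0,"wz": 0,"x": 0,"y": 0,"z": 0,"claw": 0.4}], "force": 20}}

```text
t: 2.75
tcp_pos: [486.0, 265.8, 202.8]
tcp_rot: [0.189, 0.982, 0.0, -0.0]
ft_force: [0.2, 0.4, -0.4]
gripper_width: 61.6
```

```bash
cat > wv.py <<'E'
import sys
from h import *
k=sys.argv[1]
s=bot.sense();print(s['t'],s['tcp_pos'].round(1),s['tcp_rot'].round(3),round(s['gripper_width'],1),s['ft_force'].round(1))
m=optics.camera_model('wrist');p,d=optics.camera('wrist');W=cloud(m,d);np.savez(f'w{k}.npz',p=p,d=d,W=W,V=m['view'])
cv2.imwrite(f'pics/w{k}.png',p[:,:,::-1])
for nm,c,r,lo,hi in [('cap',(487,263),30,122,136),('gauge',(634,227),50,98,112),('hub',(565,220),20,90,102)]:
    q=W[(np.hypot(W[...,0]-c[0],W[...,1]-c[1])<r)&(W[...,2]>lo)&(W[...,2]<hi)]
    if len(q)>4:print(nm,len(q),q.mean(0),cv2.minEnclosingCircle(q[:,:2].astype(np.float32)))
E
python3 wv.py 2
```

```text
2.75 [486.  265.8 202.8] [ 0.189  0.982  0.    -0.   ] 61.6 [ 0.2  0.4 -0.4]
cap 1257 [489.11638737 266.43516603 128.71437312] ((490.3218078613281, 265.5921936035156), 17.128177642822266)
gauge 1287 [643.11922976 226.63960329 103.8112703 ] ((636.4747314453125, 229.20236206054688), 31.31570816040039)
hub 580 [565.89720144 223.2638377   93.44682079] ((563.6505126953125, 222.84552001953125), 19.34362030029297)
```

View pics/w2.png

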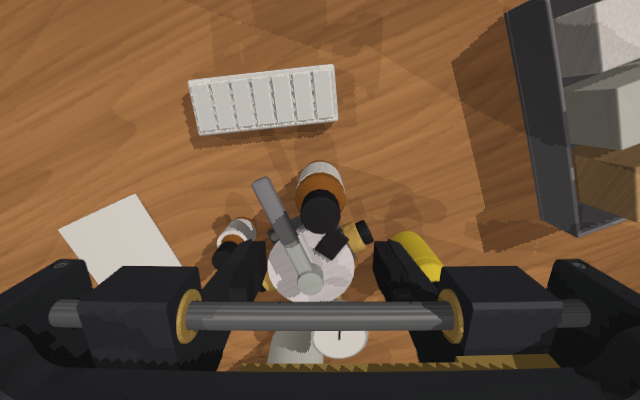

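The wrist view shows the cap at (320,212), centred between the fingers, the lever at (285,230) to its left and the tab at (331,244). Two views agree on the cap at (488.5,264.5), top 129 mm. Descending and gripping it.

Request:
{"op": "play_rows", "data": {"targets": [{"wx": 0,"wy": 0,"wz": 0,"x": 0.08,"y": -0.04,"z": -0.7,"claw": 0.4},{"wx": 0,"wy": 0,"wz": 0,"x": 0,"y": 0,"z": -0.7,"claw": 0.4},{"wx": 0,"wy": 0,"wz": 0,"x": 0,"y": 0,"z": -0.7,"claw": 0.4},{"wx": 0,"wy": 0,"wz": 0,"x": 0,"y": 0,"z": -0.7,"claw": 0.4},{"wx": 0,"wy": 0,"wz": 0,"x": 0,"y": 0,"z": -0.65,"claw": 0.4},{"wx": 0,"wy": 0,"wz": 0,"x": 0,"y": 0,"z": 0,"claw": 0.4},{"wx": 0,"wy": 0,"wz": 0,"x": 0,"y": 0,"z": 0,"claw": -1},{"wx": 0,"wy": 0,"wz": 0,"x": 0,"y": 0,"z": 0,"claw": -1},{"wx": 0,"wy": 0,"wz": 0,"x": 0,"y": 0,"z": 0,"claw": -1},{"wx": 0,"wy": 0,"wz": 0,"x": 0,"y": 0,"z": 0,"claw": -1},{"wx": 0,"wy": 0,"wz": 0,"x": 0,"y": 0,"z": 0,"claw": -1}], "force": 20}}

```text
t: 4.18
tcp_pos: [489.3, 264.3, 99.8]
tcp_rot: [0.189, 0.982, 0.001, 0.001]
ft_force: [0.2, 0.8, 4.2]
gripper_width: 32.9
```

Run:
```python
from h import *
Z=np.load('w2.npz');W=Z['W'];p=Z['p'].astype(int)
cv2.imwrite('pics/w2c.png',cv2.resize(Z['p'][190:310,240:400],None,fx=5,fy=5,interpolation=2)[:,:,::-1])
m=(np.hypot(W[...,0]-545,W[...,1]-255)<40)&(W[...,2]>62)&(W[...,2]<74)&(p.sum(2)<150)
q=W[m];print(len(q),q.mean(0),cv2.minAreaRect(q[:,:2].astype(np.float32)))
v,u=np.where(m);print(u.min(),u.max(),v.min(),v.max())
```

```text
554 [546.56619601 256.83824753  67.9568572 ] ((546.94189453125, 256.67999267578125), (22.98297882080078, 31.584375381469727), 32.283023834228516)
315 347 229 259
```

View pics/w2c.png

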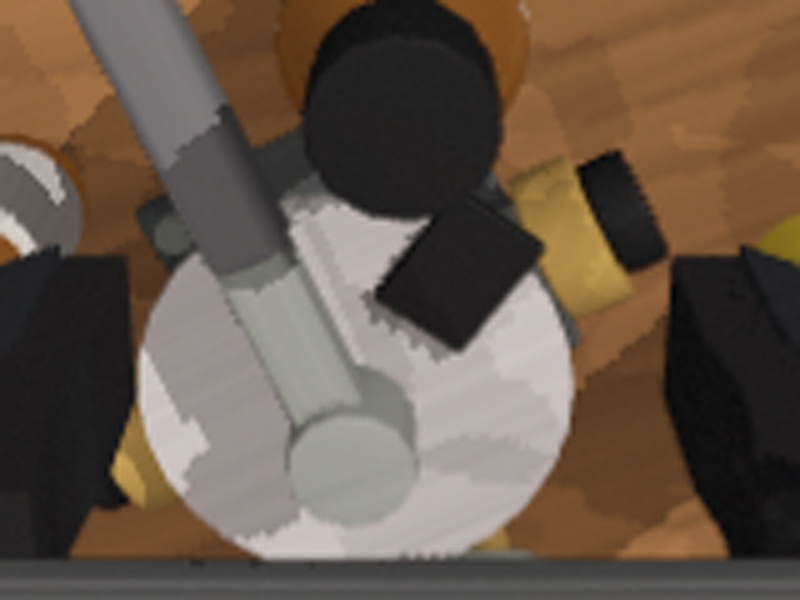

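Gripped (32.9 mm on a 34 mm cap). Lifting and carrying to the mat.

Request:
{"op": "play_rows", "data": {"targets": [{"wx": 0,"wy": 0,"wz": 0,"x": 0,"y": 0,"z": 0.5,"claw": -1},{"wx": 0,"wy": 0,"wz": 0,"x": 0,"y": 0,"z": 0.9,"claw": -1},{"wx": 0,"wy": 0,"wz": 0,"x": 0,"y": 0,"z": 0.9,"claw": -1},{"wx": 0,"wy": 0,"wz": 0,"x": 0,"y": 0,"z": 0.9,"claw": -1},{"wx": 0,"wy": 0,"wz": 0,"x": 0,"y": 0,"z": 0.9,"claw": -1},{"wx": 0,"wy": 0,"wz": 0,"x": 0,"y": -0.4,"z": 0,"claw": -1},{"wx": 0,"wy": 0,"wz": 0,"x": 0,"y": -0.7,"z": 0,"claw": -1},{"wx": 0,"wy": 0,"wz": 0,"x": 0,"y": -0.8,"z": 0,"claw": -1},{"wx": 0,"wy": 0,"wz": 0,"x": 0,"y": -0.8,"z": 0,"claw": -1},{"wx": 0,"wy": 0,"wz": 0,"x": 0,"y": -0.8,"z": 0,"claw": -1},{"wx": 0,"wy": 0,"wz": 0,"x": 0,"y": -0.8,"z": 0,"claw": -1},{"wx": 0,"wy": 0,"wz": 0,"x": 0,"y": -0.8,"z": 0,"claw": -1},{"wx": 0,"wy": 0,"wz": 0,"x": 0,"y": -0.8,"z": 0,"claw": -1},{"wx": 0,"wy": 0,"wz": 0,"x": -0.1,"y": -0.8,"z": 0,"claw": -1},{"wx": 0,"wy": 0,"wz": 0,"x": -0.1,"y": -0.8,"z": 0,"claw": -1},{"wx": 0,"wy": 0,"wz": 0,"x": 0,"y": -0.8,"z": 0,"claw": -1},{"wx": 0,"wy": 0,"wz": 0,"x": 0,"y": -0.7,"z": 0,"claw": -1},{"wx": 0,"wy": 0,"wz": 0,"x": 0,"y": -0.5,"z": 0,"claw": -1},{"wx": 0,"wy": 0,"wz": 0,"x": 0,"y": 0,"z": 0,"claw": -1}], "force": 20}}

```text
t: 6.55
tcp_pos: [481.9, -22.9, 221.6]
tcp_rot: [0.191, 0.982, -0.0, -0.001]
ft_force: [-0.3, 0.1, -2.0]
gripper_width: 33.3
```

Run:
```python
from h import *
s=bot.sense();print(s['t'],s['tcp_pos'].round(1),s['gripper_width'],s['ft_force'])
T=[]
for n in ['side']:
    p,d=optics.camera(n);cv2.imwrite(f'pics/{n}3.png',p[:,:,::-1])
m=optics.camera_model('wrist');p,d=optics.camera('wrist');W=cloud(m,d);cv2.imwrite('pics/w3.png',p[:,:,::-1])
p=p.astype(int)
k=(np.hypot(W[...,0]-481,W[...,1]+27)<110)&(abs(W[...,2])<10)&(p.min(2)>120)&(p.max(2)-p.min(2)<35)
q=W[k][:,:2].astype(np.float32);print(len(q),cv2.minAreaRect(q) if len(q) else 0)
```

```text
6.55 [481.9 -22.9 221.6] 33.34458823796845 [-0.32237142  0.10514752 -1.96967   ]
6946 ((483.8609619140625, -26.444313049316406), (129.1227264404297, 131.19876098632812), 1.293333649635315)
```

View pics/side3.png

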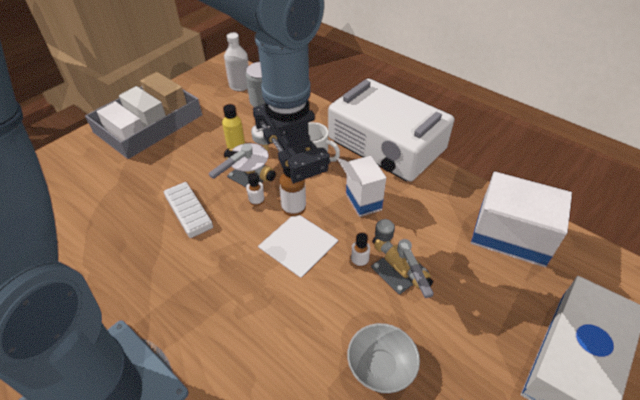

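View pics/w3.png

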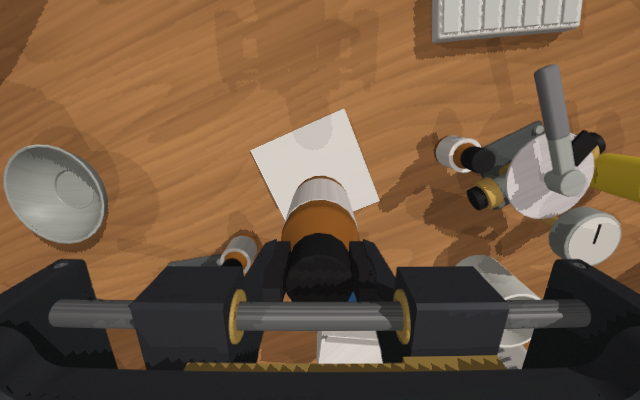

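Bottle hangs upright over the mat; the mat centre is (483,-26.5) from two views. Lowering.

Request:
{"op": "play_rows", "data": {"targets": [{"wx": 0,"wy": 0,"wz": 0,"x": 0.04,"y": -0.12,"z": -0.7,"claw": -1},{"wx": 0,"wy": 0,"wz": 0,"x": 0,"y": 0,"z": -0.9,"claw": -1},{"wx": 0,"wy": 0,"wz": 0,"x": 0,"y": 0,"z": -0.9,"claw": -1},{"wx": 0,"wy": 0,"wz": 0,"x": 0,"y": 0,"z": -0.7,"claw": -1},{"wx": 0,"wy": 0,"wz": 0,"x": 0,"y": 0,"z": -0.4,"claw": -1},{"wx": 0,"wy": 0,"wz": 0,"x": 0,"y": 0,"z": -0.15,"claw": -1},{"wx": 0,"wy": 0,"wz": 0,"x": 0,"y": 0,"z": -0.1,"claw": -1},{"wx": 0,"wy": 0,"wz": 0,"x": 0,"y": 0,"z": 0,"claw": -1},{"wx": 0,"wy": 0,"wz": 0,"x": 0,"y": 0,"z": 0,"claw": -1}], "force": 20}}

```text
t: 7.78
tcp_pos: [484.3, -24.7, 107.2]
tcp_rot: [0.189, 0.982, 0.0, 0.0]
ft_force: [-0.1, -0.1, -2.8]
gripper_width: 33.2
```

Request:
{"op": "play_rows", "data": {"targets": [{"wx": 0,"wy": 0,"wz": 0,"x": 0,"y": 0,"z": -0.07,"claw": -1},{"wx": 0,"wy": 0,"wz": 0,"x": 0,"y": 0,"z": -0.07,"claw": -1},{"wx": 0,"wy": 0,"wz": 0,"x": 0,"y": 0,"z": 0,"claw": -1},{"wx": 0,"wy": 0,"wz": 0,"x": 0,"y": 0,"z": 0,"claw": -1}]}}

```text
t: 8.28
tcp_pos: [484.4, -24.7, 102.8]
tcp_rot: [0.189, 0.982, 0.0, 0.0]
ft_force: [-0.1, 0.1, 3.3]
gripper_width: 33.5
```

Contact with the mat (force reversed to +3.3 N). Releasing, lifting, and working out the bleed sweep.

Request:
{"op": "play_rows", "data": {"targets": [{"wx": 0,"wy": 0,"wz": 0,"x": 0,"y": 0,"z": 0,"claw": 0.4},{"wx": 0,"wy": 0,"wz": 0,"x": 0,"y": 0,"z": 0,"claw": 0.4},{"wx": 0,"wy": 0,"wz": 0,"x": 0,"y": 0,"z": 0,"claw": 0.4},{"wx": 0,"wy": 0,"wz": 0,"x": 0,"y": 0,"z": 0,"claw": 0.4},{"wx": 0,"wy": 0,"wz": 0,"x": 0,"y": 0,"z": 0.3,"claw": 0.4},{"wx": 0,"wy": 0,"wz": 0,"x": 0,"y": 0,"z": 0.7,"claw": 0.4},{"wx": 0,"wy": 0,"wz": 0,"x": 0,"y": 0,"z": 0.9,"claw": 0.4},{"wx": 0,"wy": 0,"wz": 0,"x": 0,"y": 0,"z": 0.9,"claw": 0.4},{"wx": 0,"wy": 0,"wz": 0,"x": 0,"y": -0.5,"z": 0.3,"claw": -0.2},{"wx": 0,"wy": 0,"wz": 0,"x": 0,"y": -0.9,"z": 0,"claw": -1},{"wx": 0,"wy": 0,"wz": 0,"x": 0,"y": -1,"z": 0,"claw": -1},{"wx": 0,"wy": 0,"wz": 0,"x": 0,"y": -1,"z": 0,"claw": -1},{"wx": 0,"wy": 0,"wz": 0,"x": 0,"y": -1,"z": 0,"claw": -1},{"wx": 0,"wy": 0,"wz": 0,"x": 0,"y": 0,"z": 0,"claw": -1}]}}

```text
t: 10.02
tcp_pos: [482.9, -160.2, 195.2]
tcp_rot: [0.192, 0.981, -0.001, -0.0]
ft_force: [-0.1, 0.5, -0.7]
gripper_width: 3.6
```

Run:
```python
from h import *
s=bot.sense();print(s['t'],s['tcp_pos'].round(1),s['gripper_width'])
p,d=optics.camera('side');cv2.imwrite('pics/side4.png',p[:,:,::-1]);W=cloud(optics.camera_model('side'),d)
q=W[(np.hypot(W[...,0]-483,W[...,1]+26)<40)&(W[...,2]>124)&(W[...,2]<140)];print('cap',len(q),q.mean(0),cv2.minEnclosingCircle(q[:,:2].astype(np.float32)))
p,d=optics.camera('wrist');m=optics.camera_model('wrist');W=cloud(m,d);cv2.imwrite('pics/w4.png',p[:,:,::-1])
q=W[(np.hypot(W[...,0]-540,W[...,1]+288)<75)&(W[...,2]>82)&(W[...,2]<96)]
if len(q):
    c=q[:,:2].mean(0);u,ss,v=np.linalg.svd(q[:,:2]-c,full_matrices=False);print(c,v[0],len(q))
A=np.array([571.5,-242.5]);j=np.array([.371,.928]);k=np.array([.928,-.371])
for f in np.linspace(.987,-.19,9):
    dd=-np.array([np.cos(f),np.sin(f)]);n=np.array([dd[1],-dd[0]])
    off=9+17.5*abs(n@j)+9*abs(n@k)
    print(round(f,3),(A+95*dd-off*n).round(1),round(off,1))
```

```text
10.025 [ 482.9 -160.2  195.2] 3.625679665566374
cap 190 [482.29229739 -27.42370296 131.98219716] ((483.98602294921875, -25.126380920410156), 18.47235679626465)
[ 518.35924927 -319.89093057] [-0.49195335 -0.87062156] 696
0.987 [ 536.9 -333.5] 21.3
0.84 [ 525.5 -328.9] 23.5
0.693 [ 514.5 -322.6] 25.3
0.546 [ 504.2 -314.6] 26.7
0.398 [ 494.7 -305. ] 27.8
0.251 [ 486.6 -293.7] 28.4
0.104 [ 480.  -280.9] 28.7
-0.043 [ 475.4 -266.9] 28.5
-0.19 [ 472.9 -251.9] 27.9
```

View pics/side4.png

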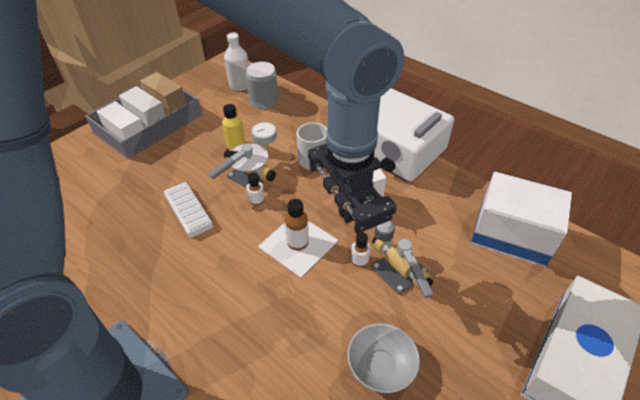

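View pics/w4.png

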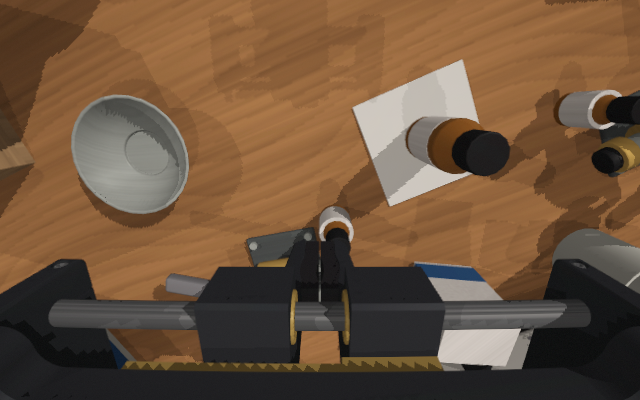

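Bottle stands at the mat's centre, cap at (483,-26). Now to the far side of the bleed lever, with fingers shut.

Request:
{"op": "play_rows", "data": {"targets": [{"wx": 0,"wy": 0,"wz": 0,"x": 0.3,"y": -0.78,"z": 0,"claw": -1},{"wx": 0,"wy": 0,"wz": 0,"x": 0.3,"y": -0.78,"z": 0,"claw": -1},{"wx": 0,"wy": 0,"wz": 0,"x": 0.3,"y": -0.78,"z": 0,"claw": -1},{"wx": 0,"wy": 0,"wz": 0,"x": 0.3,"y": -0.78,"z": 0,"claw": -1},{"wx": 0,"wy": 0,"wz": 0,"x": 0.3,"y": -0.78,"z": 0,"claw": -1},{"wx": 0,"wy": 0,"wz": 0,"x": 0.3,"y": -0.78,"z": 0,"claw": -1},{"wx": 0,"wy": 0,"wz": 0,"x": 0.3,"y": -0.78,"z": 0,"claw": -1},{"wx": 0,"wy": 0,"wz": 0,"x": 0.3,"y": -0.78,"z": -0.2,"claw": -1},{"wx": 0,"wy": 0,"wz": 0,"x": 0,"y": 0,"z": -0.8,"claw": -1},{"wx": 0,"wy": 0,"wz": 0,"x": 0,"y": 0,"z": -0.8,"claw": -1},{"wx": 0,"wy": 0,"wz": 0,"x": 0,"y": 0,"z": -0.8,"claw": -1},{"wx": 0,"wy": 0,"wz": 0,"x": 0,"y": 0,"z": -0.8,"claw": -1},{"wx": 0,"wy": 0,"wz": 0,"x": 0,"y": 0,"z": -0.75,"claw": -1},{"wx": 0,"wy": 0,"wz": 0,"x": 0,"y": 0,"z": 0,"claw": -1}]}}

```text
t: 11.88
tcp_pos: [555.0, -342.4, 69.0]
tcp_rot: [0.189, 0.982, 0.001, -0.002]
ft_force: [-0.0, -0.5, -0.3]
gripper_width: 0.4
```

Request:
{"op": "play_rows", "data": {"targets": [{"wx": 0,"wy": 0,"wz": 0,"x": -0.6,"y": 0.28,"z": 0,"claw": -1},{"wx": 0,"wy": 0,"wz": 0,"x": -0.38,"y": 0.15,"z": 0,"claw": -1},{"wx": 0,"wy": 0,"wz": 0,"x": -0.37,"y": 0.21,"z": 0,"claw": -1},{"wx": 0,"wy": 0,"wz": 0,"x": -0.34,"y": 0.27,"z": 0,"claw": -1},{"wx": 0,"wy": 0,"wz": 0,"x": -0.32,"y": 0.32,"z": 0,"claw": -1},{"wx": 0,"wy": 0,"wz": 0,"x": -0.27,"y": 0.38,"z": 0,"claw": -1},{"wx": 0,"wy": 0,"wz": 0,"x": -0.22,"y": 0.42,"z": 0,"claw": -1},{"wx": 0,"wy": 0,"wz": 0,"x": -0.15,"y": 0.46,"z": 0,"claw": -1},{"wx": 0,"wy": 0,"wz": 0,"x": -0.05,"y": 0.25,"z": 0,"claw": -1},{"wx": 0,"wy": 0,"wz": 0,"x": -0.04,"y": 0.25,"z": 0,"claw": -1},{"wx": 0,"wy": 0,"wz": 0,"x": 0,"y": 0,"z": 0,"claw": -1}]}}

```text
t: 13.25
tcp_pos: [473.6, -253.8, 71.1]
tcp_rot: [0.189, 0.982, 0.0, -0.0]
ft_force: [0.9, -2.1, 1.2]
gripper_width: 0.6
```

```bash
cat > lv.py <<'E'
import sys
from h import *
k=sys.argv[1]
s=bot.sense();print(s['t'],s['tcp_pos'].round(1),s['ft_force'].round(1))
for n in ['side','top']:
    p,d=optics.camera(n);W=cloud(optics.camera_model(n),d);cv2.imwrite(f'pics/{n}{k}.png',p[:,:,::-1])
    for t,A in (('feed_lever',(565.5,221)),('bleed_lever',(571.5,-242.5))):
        for o in models.outline_of(n,t)[:3]:
            q=W[o['mask']];q=q[np.isfinite(q).all(1)]
            q=q[(q[:,2]>84)&(q[:,2]<98)]; r=np.hypot(*(q[:,:2]-A).T); q=q[(r>30)&(r<122)]
            if len(q)<30: continue
            c=q[:,:2].mean(0);v=np.linalg.svd(q[:,:2]-c,full_matrices=False)[2][0]
            v=v if v@(c-A)>0 else -v
            e=c-A
            print(n,t,round(o['confidence'],2),len(q),c.round(1),'dir ang',round(np.arctan2(-v[1],-v[0]),3),'from axis',round(np.arctan2(-e[1],-e[0]),3))
E
python3 lv.py 5
```

```text
13.25 [ 473.6 -253.8   71.1] [ 0.9 -2.1  1.2]
side feed_lever 0.95 241 [489.  215.4] dir ang 0.031 from axis 0.074
side bleed_lever 0.46 93 [ 463.2 -227.2] dir ang 0.263 from axis -0.14
top feed_lever 0.85 350 [490.4 218. ] dir ang 0.042 from axis 0.04
top bleed_lever 0.69 169 [ 507.9 -232.4] dir ang -0.175 from axis -0.158
```

View pics/side5.png

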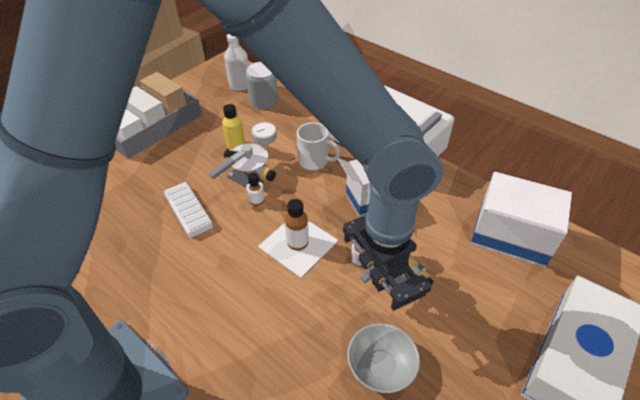

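Not at the stop yet (2 N only). Pushing further in small rows.

Request:
{"op": "play_rows", "data": {"targets": [{"wx": 0,"wy": 0,"wz": 0,"x": 0.02,"y": 0.12,"z": 0,"claw": -1},{"wx": 0,"wy": 0,"wz": 0,"x": 0.02,"y": 0.12,"z": 0,"claw": -1},{"wx": 0,"wy": 0,"wz": 0,"x": 0,"y": 0,"z": 0,"claw": -1}]}}

```text
t: 13.92
tcp_pos: [473.8, -247.9, 70.8]
tcp_rot: [0.19, 0.982, -0.001, -0.001]
ft_force: [-3.2, -5.6, 0.2]
gripper_width: 0.4
```

Request:
{"op": "play_rows", "data": {"targets": [{"wx": 0,"wy": 0,"wz": 0,"x": 0.02,"y": 0.12,"z": 0,"claw": -1},{"wx": 0,"wy": 0,"wz": 0,"x": 0.02,"y": 0.12,"z": 0,"claw": -1},{"wx": 0,"wy": 0,"wz": 0,"x": 0,"y": 0,"z": 0,"claw": -1}]}}

```text
t: 14.3
tcp_pos: [473.8, -247.3, 71.1]
tcp_rot: [0.192, 0.981, -0.005, 0.001]
ft_force: [-4.6, -21.6, -5.5]
gripper_width: 0.5
```

At the stop: 21.6 N with no more movement. Backing off, lifting and moving towards the feed lever.

Request:
{"op": "play_rows", "data": {"targets": [{"wx": 0,"wy": 0,"wz": 0,"x": 0,"y": -0.6,"z": 0,"claw": -1},{"wx": 0,"wy": 0,"wz": 0,"x": 0,"y": -0.6,"z": 0,"claw": -1},{"wx": 0,"wy": 0,"wz": 0,"x": 0,"y": 0,"z": 0.9,"claw": -1},{"wx": 0,"wy": 0,"wz": 0,"x": 0,"y": 0,"z": 0.9,"claw": -1},{"wx": 0,"wy": 0,"wz": 0,"x": 0,"y": 0,"z": 0.9,"claw": -1},{"wx": 0,"wy": 0,"wz": 0,"x": 0,"y": 0,"z": 0.9,"claw": -1},{"wx": 0,"wy": 0,"wz": 0,"x": 0,"y": 0,"z": 0.9,"claw": -1},{"wx": 0,"wy": 0,"wz": 0,"x": -0.3,"y": 0.6,"z": 0,"claw": -1},{"wx": 0,"wy": 0,"wz": 0,"x": -0.5,"y": 0.9,"z": 0,"claw": -1},{"wx": 0,"wy": 0,"wz": 0,"x": -0.5,"y": 0.9,"z": 0,"claw": -1},{"wx": 0,"wy": 0,"wz": 0,"x": -0.5,"y": 0.9,"z": 0,"claw": -1},{"wx": 0,"wy": 0,"wz": 0,"x": 0,"y": 0.9,"z": 0,"claw": -1},{"wx": 0,"wy": 0,"wz": 0,"x": 0,"y": 0.9,"z": 0,"claw": -1},{"wx": 0,"wy": 0,"wz": 0,"x": 0,"y": 0.9,"z": 0,"claw": -1},{"wx": 0,"wy": 0,"wz": 0,"x": 0,"y": 0.9,"z": 0,"claw": -1},{"wx": 0,"wy": 0,"wz": 0,"x": 0,"y": 0.9,"z": 0,"claw": -1},{"wx": 0,"wy": 0,"wz": 0,"x": 0,"y": 0.9,"z": 0,"claw": -1},{"wx": 0,"wy": 0,"wz": 0,"x": 0,"y": 0,"z": 0,"claw": -1}]}}

```text
t: 16.55
tcp_pos: [422.5, -12.9, 206.2]
tcp_rot: [0.187, 0.982, 0.001, 0.0]
ft_force: [0.5, -0.7, -0.3]
gripper_width: 1.2
```

```bash
python3 lv.py 6; python3 wv.py 6
python3 - <<'E'
from h import *
Z=np.load('w6.npz');W=Z['W'];p=Z['p'].astype(int)
m=(np.hypot(W[...,0]-546,W[...,1]-256)<40)&(W[...,2]>62)&(W[...,2]<76)&(p.sum(2)<150)
q=W[m];print(len(q));
if len(q)>20:print(q.mean(0),cv2.minAreaRect(q[:,:2].astype(np.float32)))
E
```

```text
16.55 [422.5 -12.9 206.2] [ 0.5 -0.7 -0.3]
side feed_lever 0.71 225 [488.9 215.2] dir ang 0.039 from axis 0.076
side bleed_lever 0.91 381 [ 496.1 -229.3] dir ang -0.193 from axis -0.173
top feed_lever 0.76 346 [490.5 218.2] dir ang 0.042 from axis 0.038
top bleed_lever 0.9 338 [ 497.5 -227.3] dir ang -0.202 from axis -0.202
16.85 [422.2 -15.7 206. ] [ 0.19   0.982 -0.     0.   ] 0.3 [ 0.2  0.1 -0.2]
gauge 304 [617.24048268 245.8528175  102.89529592] ((622.4591064453125, 246.10397338867188), 23.761873245239258)
hub 584 [565.54420452 221.15316221  93.39533312] ((563.7379760742188, 221.8542938232422), 18.702409744262695)
488
[544.89247482 258.53463602  67.89746606] ((546.0112915039062, 256.40423583984375), (25.34617805480957, 31.37629508972168), 30.2697696685791)
```

View pics/w6.png

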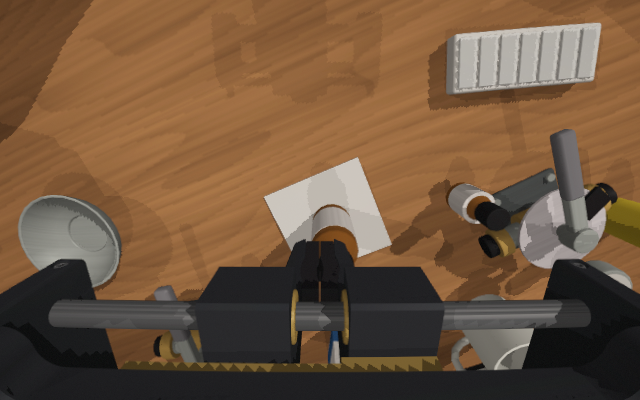

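View pics/top6.png

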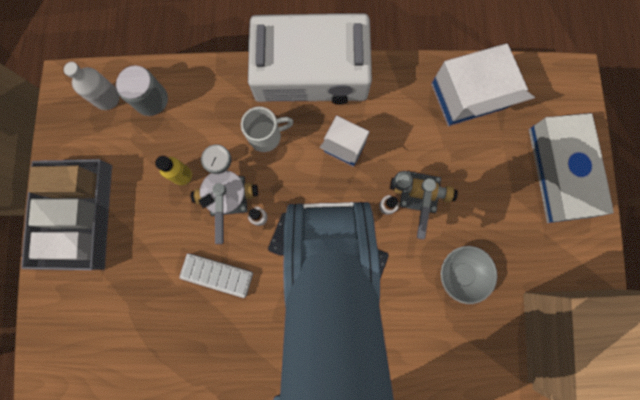

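Bleed lever now reads -0.195 world, matching its shut direction (-0.19). Feed lever is at +0.04, and the tab is at about -1.02. Working out the feed sweep and approaching.

Run:
```python
import numpy as np
A=np.array([565.3,221]);j=np.array([.371,.928]);k=np.array([.928,-.371])
l=None
for f in [.04,-.1,-.25,-.4,-.55,-.7,-.8,-.9,-1.02]:
    dd=-np.array([np.cos(f),np.sin(f)]);n=np.array([dd[1],-dd[0]])
    off=9+17.5*abs(n@j)+9*abs(n@k)
    P=A+95*dd-off*n
    print(f,P.round(1),round(off,1),None if l is None else ((P-l)/30).round(2));l=P
```

```text
0.04 [471.5 188.6] 28.6 None
-0.1 [467.9 202.3] 28.3 [-0.12  0.46]
-0.25 [466.4 217.8] 27.5 [-0.05  0.52]
-0.4 [467.4 233.4] 26.7 [0.03 0.52]
-0.55 [469.8 247. ] 27.8 [0.08 0.45]
-0.7 [474.3 260.5] 28.4 [0.15 0.45]
-0.8 [478.6 269.2] 28.6 [0.14 0.29]
-0.9 [483.8 277.6] 28.6 [0.17 0.28]
-1.02 [491.4 287.1] 28.4 [0.25 0.32]
```

Request:
{"op": "play_rows", "data": {"targets": [{"wx": 0,"wy": 0,"wz": 0,"x": 0.2,"y": 0.78,"z": 0,"claw": -1},{"wx": 0,"wy": 0,"wz": 0,"x": 0.2,"y": 0.78,"z": 0,"claw": -1},{"wx": 0,"wy": 0,"wz": 0,"x": 0.2,"y": 0.78,"z": 0,"claw": -1},{"wx": 0,"wy": 0,"wz": 0,"x": 0.2,"y": 0.78,"z": 0,"claw": -1},{"wx": 0,"wy": 0,"wz": 0,"x": 0.2,"y": 0.78,"z": 0,"claw": -1},{"wx": 0,"wy": 0,"wz": 0,"x": 0.2,"y": 0.78,"z": 0,"claw": -1},{"wx": 0,"wy": 0,"wz": 0,"x": 0.2,"y": 0.78,"z": 0,"claw": -1},{"wx": 0,"wy": 0,"wz": 0,"x": 0.2,"y": 0.78,"z": -0.2,"claw": -1},{"wx": 0,"wy": 0,"wz": 0,"x": 0,"y": 0,"z": -0.85,"claw": -1},{"wx": 0,"wy": 0,"wz": 0,"x": 0,"y": 0,"z": -0.85,"claw": -1},{"wx": 0,"wy": 0,"wz": 0,"x": 0,"y": 0,"z": -0.85,"claw": -1},{"wx": 0,"wy": 0,"wz": 0,"x": 0,"y": 0,"z": -0.85,"claw": -1},{"wx": 0,"wy": 0,"wz": 0,"x": 0,"y": 0,"z": -0.85,"claw": -1},{"wx": 0,"wy": 0,"wz": 0,"x": 0,"y": 0,"z": 0,"claw": -1}]}}

```text
t: 18.65
tcp_pos: [469.0, 171.3, 71.1]
tcp_rot: [0.19, 0.982, -0.001, -0.001]
ft_force: [0.5, -0.8, 0.3]
gripper_width: 0.5
```

Request:
{"op": "play_rows", "data": {"targets": [{"wx": 0,"wy": 0,"wz": 0,"x": 0.05,"y": 0.58,"z": 0,"claw": -1},{"wx": 0,"wy": 0,"wz": 0,"x": -0.1,"y": 0.46,"z": 0,"claw": -1},{"wx": 0,"wy": 0,"wz": 0,"x": -0.05,"y": 0.52,"z": 0,"claw": -1},{"wx": 0,"wy": 0,"wz": 0,"x": 0.03,"y": 0.52,"z": 0,"claw": -1},{"wx": 0,"wy": 0,"wz": 0,"x": 0.08,"y": 0.45,"z": 0,"claw": -1},{"wx": 0,"wy": 0,"wz": 0,"x": 0.15,"y": 0.45,"z": 0,"claw": -1},{"wx": 0,"wy": 0,"wz": 0,"x": 0.14,"y": 0.29,"z": 0,"claw": -1},{"wx": 0,"wy": 0,"wz": 0,"x": 0.17,"y": 0.28,"z": 0,"claw": -1},{"wx": 0,"wy": 0,"wz": 0,"x": 0,"y": 0,"z": 0,"claw": -1},{"wx": 0,"wy": 0,"wz": 0,"x": 0,"y": 0,"z": 0,"claw": -1}]}}

```text
t: 19.9
tcp_pos: [484.1, 279.9, 72.7]
tcp_rot: [0.189, 0.982, 0.001, 0.0]
ft_force: [-0.1, 0.2, -0.8]
gripper_width: 0.9
```

```bash
python3 lv.py 7; python3 wv.py 7
```

```text
19.9 [484.1 279.9  72.7] [-0.1  0.2 -0.8]
side feed_lever 0.6 47 [540.9 250.1] dir ang -2.399 from axis -0.869
side bleed_lever 0.86 381 [ 496.3 -229.5] dir ang -0.194 from axis -0.172
top feed_lever 0.7 156 [532.4 259.7] dir ang -0.878 from axis -0.862
top bleed_lever 0.86 339 [ 497.5 -227.4] dir ang -0.194 from axis -0.201
20.2 [484.4 279.1  72.7] [0.189 0.982 0.    0.   ] 0.4 [-0.8 -0.2  0. ]
cap 161 [487.27299397 278.98106123 129.21494681] ((485.1671142578125, 279.905517578125), 13.698984146118164)
```

View pics/w7.png

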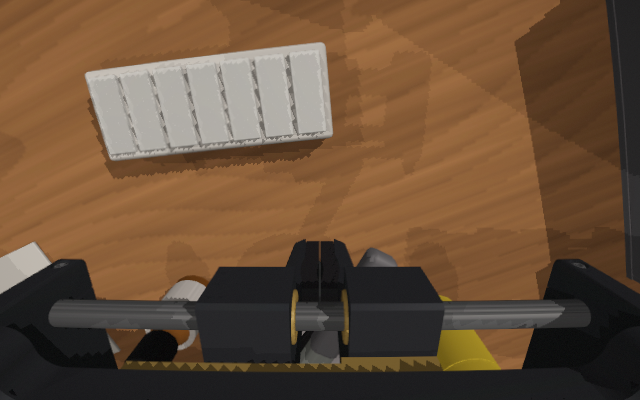

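View pics/side7.png

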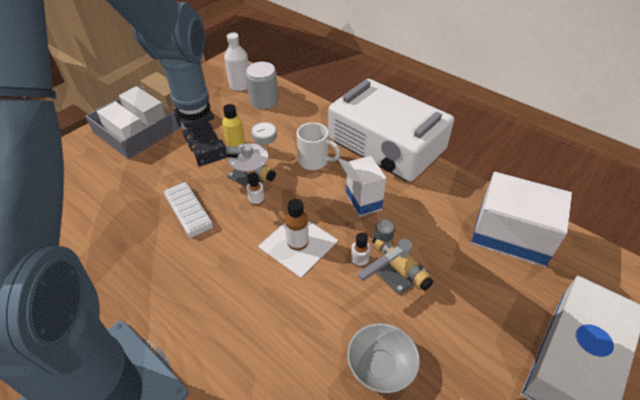

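Lever at about -0.87; pushing the last 0.14 or so, then backing off and looking from above.

Request:
{"op": "play_rows", "data": {"targets": [{"wx": 0,"wy": 0,"wz": 0,"x": 0.15,"y": 0.18,"z": 0,"claw": -1},{"wx": 0,"wy": 0,"wz": 0,"x": 0.14,"y": 0.17,"z": 0,"claw": -1},{"wx": 0,"wy": 0,"wz": 0,"x": 0,"y": 0,"z": 0,"claw": -1},{"wx": 0,"wy": 0,"wz": 0,"x": 0,"y": 0,"z": 0,"claw": -1},{"wx": 0,"wy": 0,"wz": 0,"x": -0.5,"y": -0.3,"z": 0,"claw": -1},{"wx": 0,"wy": 0,"wz": 0,"x": -0.8,"y": -0.5,"z": 0,"claw": -1},{"wx": 0,"wy": 0,"wz": 0,"x": 0,"y": 0,"z": 0.8,"claw": -1},{"wx": 0,"wy": 0,"wz": 0,"x": 0,"y": 0,"z": 0.9,"claw": -1},{"wx": 0,"wy": 0,"wz": 0,"x": 0,"y": 0,"z": 0.9,"claw": -1},{"wx": 0,"wy": 0,"wz": 0,"x": 0,"y": 0,"z": 0.9,"claw": -1},{"wx": 0,"wy": 0,"wz": 0,"x": 0,"y": 0,"z": 0.9,"claw": -1},{"wx": 0,"wy": 0,"wz": 0,"x": 0,"y": 0,"z": 0,"claw": -1}]}}

```text
t: 21.75
tcp_pos: [455.5, 267.1, 206.7]
tcp_rot: [0.189, 0.982, 0.002, 0.002]
ft_force: [-0.0, -0.6, -0.2]
gripper_width: 1.0
```

```bash
python3 lv.py 8; python3 wv.py 8
python3 - <<'E'
import cv2
p=cv2.imread('pics/w8.png');cv2.imwrite('pics/w8c.png',cv2.resize(p[170:310,230:430],None,fx=4,fy=4,interpolation=2))
p=cv2.imread('pics/top8.png');cv2.imwrite('pics/top8c.png',cv2.resize(p[140:290,150:290],None,fx=4,fy=4,interpolation=2))
p=cv2.imread('pics/side8.png');cv2.imwrite('pics/side8c.png',cv2.resize(p[100:210,170:310],None,fx=5,fy=5,interpolation=2))
E
```

```text
21.75 [455.5 267.1 206.7] [-0.  -0.6 -0.2]
side feed_lever 0.71 200 [525.3 282.2] dir ang -1.005 from axis -0.99
side bleed_lever 0.89 377 [ 495.4 -229.1] dir ang -0.191 from axis -0.175
side bleed_lever 0.53 494 [ 514.3 -220.2] dir ang 0.291 from axis -0.372
top feed_lever 0.57 306 [525.8 281.3] dir ang -0.987 from axis -0.989
top bleed_lever 0.68 342 [ 497.5 -227.3] dir ang -0.193 from axis -0.203
22.05 [453.5 265.1 203.6] [ 0.189  0.982 -0.001 -0.001] 0.3 [-0.1  0.3  0.1]
gauge 399 [620.82315158 213.41943506 103.12689461] ((620.1865234375, 212.747802734375), 19.728126525878906)
hub 9 [557.43215454 224.6592985   93.40588973] ((557.7119750976562, 224.0669708251953), 1.9090261459350586)
```

View pics/w8c.png

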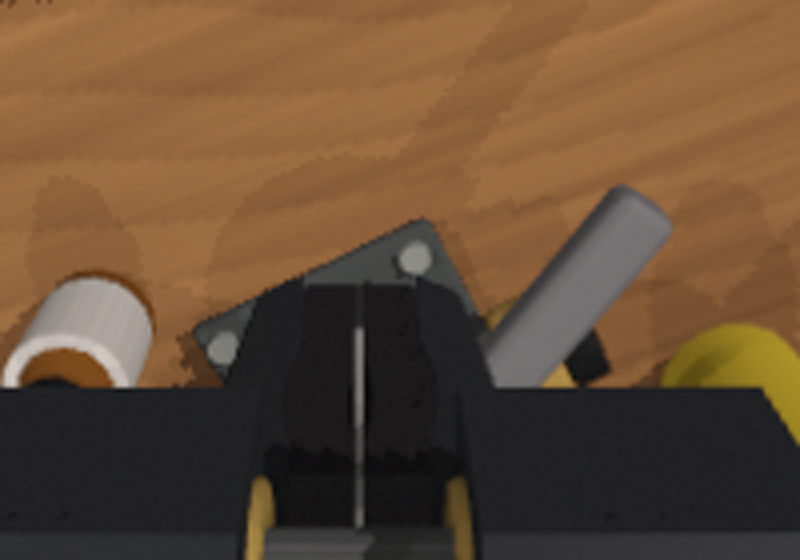

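View pics/top8c.png

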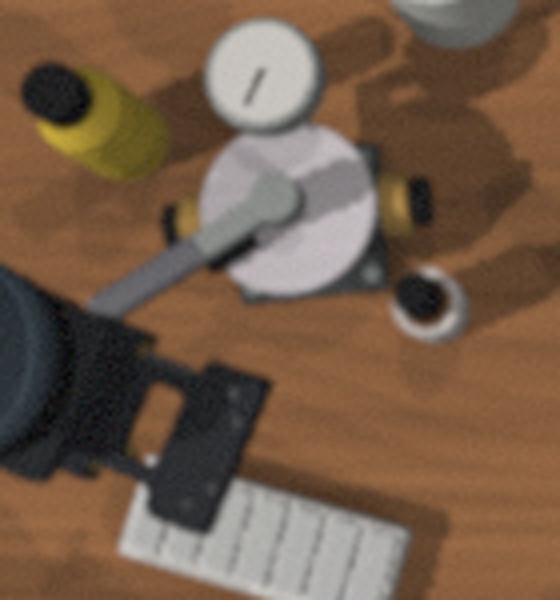

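View pics/side8c.png

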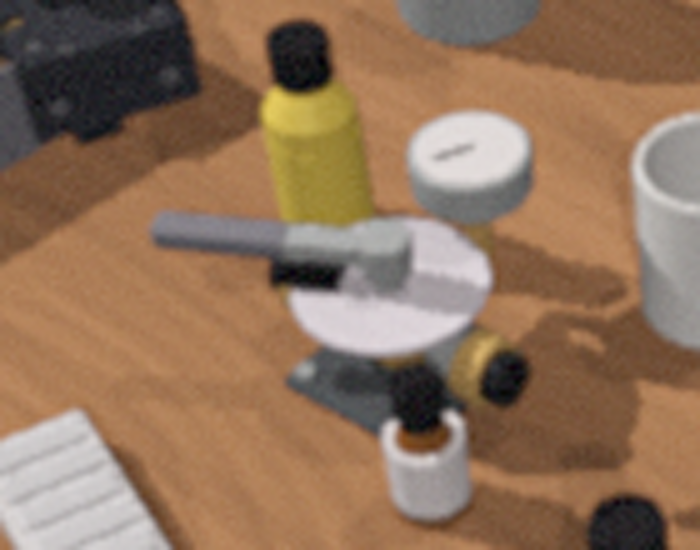

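The lever reads about -0.99 to -1.0 in both views. In this wrist crop the shut fingers hide the tab, so I'll open them and move for a direct view of lever over tab.

Request:
{"op": "play_rows", "data": {"targets": [{"wx": 0,"wy": 0,"wz": 0,"x": 0,"y": 0,"z": 0.9,"claw": 1},{"wx": 0,"wy": 0,"wz": 0,"x": 0.5,"y": 0,"z": 0.9,"claw": 1},{"wx": 0,"wy": 0,"wz": 0,"x": 0.9,"y": 0,"z": 0.5,"claw": 1},{"wx": 0,"wy": 0,"wz": 0,"x": 0.7,"y": 0,"z": 0,"claw": 1},{"wx": 0,"wy": 0,"wz": 0,"x": 0,"y": 0,"z": 0,"claw": 1},{"wx": 0,"wy": 0,"wz": 0,"x": 0,"y": 0,"z": 0,"claw": 1},{"wx": 0,"wy": 0,"wz": 0,"x": 0,"y": 0,"z": 0,"claw": 1}]}}

```text
t: 22.98
tcp_pos: [516.0, 265.5, 273.2]
tcp_rot: [0.189, 0.982, -0.0, -0.0]
ft_force: [-0.3, -0.5, -0.1]
gripper_width: 68.7
```

```bash
python3 wv.py 9
python3 - <<'E'
from h import *
p=cv2.imread('pics/w9.png');cv2.imwrite('pics/w9c.png',cv2.resize(p[150:310,220:420],None,fx=4,fy=3.7,interpolation=2))
from scipy.optimize import minimize
# tab fit in w2
def fit(img,cam,dark,x0):
    best=None
    yy,xx=np.mgrid[:400,:640]
    def poly(x,S=8):
        A=np.array(x[:2]);f=x[2];d=-np.array([np.cos(f),np.sin(f)]);n=np.array([-d[1],d[0]])
        c=[A+24*d+12*n,A+56*d+12*n,A+56*d-12*n,A+24*d-12*n]
        uv=proj(cam,[[*q,69] for q in c]);m=np.zeros((400,640),np.uint8)
        cv2.fillPoly(m,[np.round(uv*8).astype(np.int32)],255,cv2.LINE_AA,3);return m/255.
    def cost(x): 
        m=poly(x);return (np.abs(m-dark)).sum()
    return minimize(cost,x0,method='Nelder-Mead',options=dict(initial_simplex=[x0]+[np.add(x0,e) for e in ([4,0,0],[0,4,0],[0,0,.15])],xatol=.01,fatol=.1))
Z=np.load('w2.npz');p=Z['p'].astype(int);W=Z['W']
K=optics.camera_model('wrist');cam=dict(K);cam['view']=Z['V']
dark=((np.hypot(W[...,0]-546,W[...,1]-256)<40)&(W[...,2]>63)&(W[...,2]<74)&(p.sum(2)<150)).astype(float)
for x0 in ([565,221,-1.0],[565,221,-.85],[567,223,-1.1]):
    r=fit(p,cam,dark,x0);print('w2',r.x.round(3),r.fun,dark.sum())
Z=np.load('top.npz');p=Z['p'].astype(int);W=Z['W'];cam=optics.camera_model('top')
dark=((np.hypot(W[...,0]-546,W[...,1]-256)<32)&(W[...,2]>62)&(W[...,2]<75)&(p.sum(2)<190)).astype(float)
for x0 in ([565,221,-1.0],[565,221,-.85],[567,223,-1.1]):
    r=fit(p,cam,dark,x0);print('top',r.x.round(3),r.fun,dark.sum())
E
```

```text
22.975 [516.  265.5 273.2] [ 0.189  0.982 -0.    -0.   ] 68.7 [-0.3 -0.5 -0.1]
gauge 1718 [634.63889338 230.72795735 103.62746728] ((636.9296264648438, 229.87339782714844), 31.996496200561523)
hub 390 [567.8131856  224.16380027  93.67570392] ((566.7892456054688, 225.0107421875), 16.464557647705078)
w2 [567.083 222.57   -1.027] 93.35294117647058 553.0
w2 [567.342 222.987  -1.018] 92.6078431372549 553.0
w2 [566.453 222.453  -1.041] 93.05490196078432 553.0
top [566.247 221.136  -0.951] 48.28627450980392 123.0
top [570.081 225.411  -0.838] 52.02745098039215 123.0
top [565.197 221.157  -0.976] 48.13725490196078 123.0
```

View pics/w9c.png

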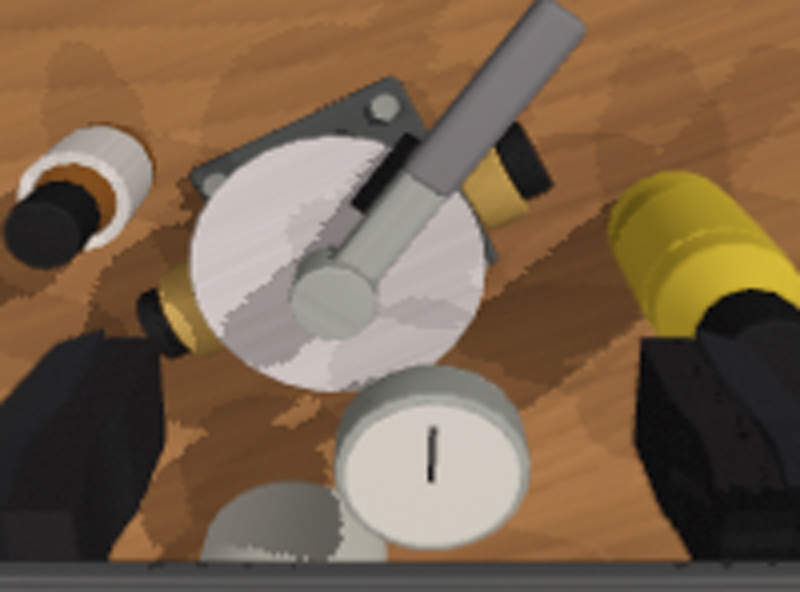

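Run:
```python
from h import *
Z=np.load('w9.npz');p=Z['p'].astype(int);W=Z['W'];cam=dict(optics.camera_model('wrist'));cam['view']=Z['V']
A=np.array([566,222]);r=np.hypot(W[...,0]-A[0],W[...,1]-A[1])
m=(r>55)&(r<118)&(W[...,2]>89)&(W[...,2]<96)&(W[...,0]<A[0])&(W[...,1]>A[1]);q=W[m][:,:2]
c=q.mean(0);v=np.linalg.svd(q-c,full_matrices=False)[2][0];print('lever',len(q),c,np.arctan(v[1]/v[0]),'axis off',(c-A)@[-v[1],v[0]])
dark=(p.sum(2)<130)&(r>20)&(r<60)&(W[...,2]>63)&(W[...,2]<73)
q=W[dark][:,:2]
print('tab vis',len(q))
d=-np.array([np.cos(-1.0),np.sin(-1.0)])
# left (near) edge: for each bin along d take extreme perpendicular
n=np.array([d[1],-d[0]]);  # closing dir
a=(q-A)@d;b=(q-A)@n
E=[]
for lo in np.arange(28,54,2):
    k=(a>=lo)&(a<lo+2)
    if k.sum()>2:E.append((lo+1,b[k].min(),b[k].max()))
E=np.array(E);print(E.round(1))
k=np.polyfit(E[2:-1,0],E[2:-1,1],1);print('edge slope',k, 'edge lies at perp mean',E[:,1].mean())
```

```text
lever 709 [521.79247375 296.77481765] -0.9930949610592841 axis off 3.8009753227247125
tab vis 106
[[29.  -8.1 -3.8]
 [31.  -7.8 -3.6]
 [33.  -7.7 -3.4]
 [35.  -8.3 -3.3]
 [37.  -8.3 -3.7]
 [39.  -8.4 -3.4]
 [41.  -8.2 -3.1]
 [43.  -8.2 -3.7]
 [45.  -8.2 -3.4]
 [47.  -8.2 -3.3]
 [49.  -7.4 -3.7]
 [51.  -8.2 -3.5]
 [53.  -8.3 -4. ]]
edge slope [ 0.00856558 -8.48992275] edge lies at perp mean -8.115078285071563
```

The visible tab edge runs at -1.01 and the lever at -0.993, and the edge lies 11.4 mm from the lever's centre line (12 expected), so it is centred to about 0.02 rad. One last check of the whole scene, then hand in.

```bash
python3 lv.py 10
python3 - <<'E'
from h import *
p,d=optics.camera('top');W=cloud(optics.camera_model('top'),d)
for nm,c,lo,hi in [('tall',(483,-26),122,140),('A',(513,143),80,92),('B',(537,-160),80,92)]:
    q=W[(np.hypot(W[...,0]-c[0],W[...,1]-c[1])<35)&(W[...,2]>lo)&(W[...,2]<hi)];print(nm,len(q),q.mean(0).round(1))
E
```

```text
23.025 [516.1 265.5 273.3] [-0.3  0.  -0.5]
side feed_lever 0.68 188 [526.1 279.8] dir ang -0.978 from axis -0.98
side bleed_lever 0.91 370 [ 496.6 -229.8] dir ang -0.189 from axis -0.168
top feed_lever 0.53 65 [601.2 216.7] dir ang 2.619 from axis 3.022
top bleed_lever 0.82 335 [ 497.6 -227.4] dir ang -0.2 from axis -0.201
tall 210 [481.5 -23.7 131.6]
A 94 [511.9 143.4  83.3]
B 118 [ 539.4 -162.    84.2]
```

View pics/top10.png

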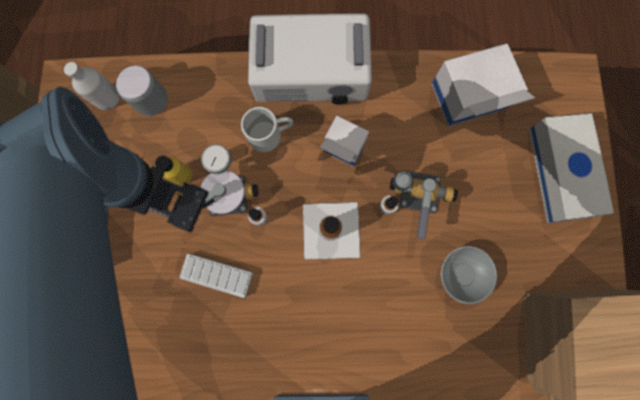

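View pics/side10.png

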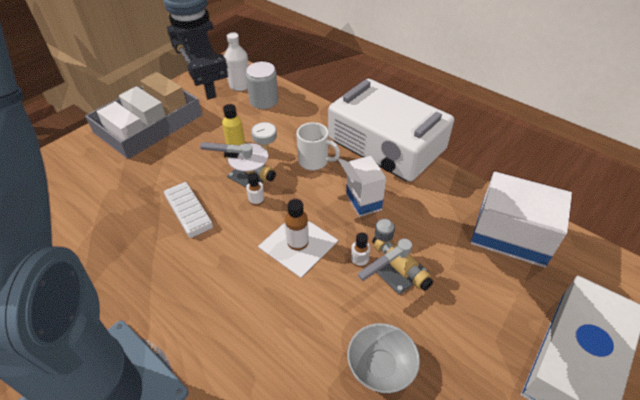

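```bash
python3 -c "
from rig import job,bot
print(job.finish_job(),bot.sense()['t'])"
```

```text
the job is handed in; nothing more can be done
the job is handed in; nothing more can be done
```

The job is done and handed in at about 23 s, but `finish_job` gives no verdict. I put the brown bottle on the mat, pushed the bleed lever to its stop, then swung the feed lever over the tab.

- **Bottle:** it stands upright and let go, with its cap at about (482, -24) against a mat centre of (483, -26.5).
- **Bleed lever:** the push met 21.6 N with no further movement. The lever's direction reads -0.19 to -0.20 rad, matching the shut direction of -0.19.
- **Feed lever:** a close wrist view puts it at -0.993 rad and the tab at -1.01 rad, so it is about 0.02 rad short of centre.
- **Other things:** the last pictures show both small bottles within about 4 mm of where they were, and the other things apparently where they were. The gripper was clear, about 270 mm up.

**Checks that disagreed:**
- The estimates of the feed lever spread from -0.978 to -1.005 rad. Those of the tab spread from -1.01 to -1.04 rad in the wrist views, so the worst mismatch between them is about 0.06 rad, just inside the 0.07 limit.
- A coarse fit of the tab in the top picture gave -0.84 to -0.98 rad, and I set it aside as too low in resolution.
- The last top-camera reading of the feed lever was wrong because the gripper hid it, so I ignored that too.

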